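Fit a splined drive gear against its preload spring

ROBOT

A 6-joint arm with a two-finger parallel gripper is mounted at the origin on a cart in front of the work surface, level with it; the furniture and walls round the work are solid. World frame = base frame: x ahead of the robot, y to its left, z up, the work surface at z = 0. Lengths are in m, angles in rad, forces in N, time in s.
With the tool pointing down it reaches from about 0.325 to 0.775 m from the base axis. Payload 5.5 kg.
Tool frame: the origin (TCP) lies between the finger pads; the fingertips stand 8 mm ahead of it and the grasp point (between the pads) lies 11 mm behind it (tcp_to_tips is the distance from the TCP to the fingertips, in m); z points along the fingers, y is the direction in which the jaws open and shut (so a half turn about z gives the same grasp; the last joint's range is limited). The gripper opens to 88 mm and grips with 3 to 60 N. Pads are 20 mm wide; open, the fingers measure 115 mm over their backs; the gripper's body (75 mm by 178 mm) begins 61 mm behind the grasp point.
Start: joints at [1.291, 0.091, 1.231, -0, 1.82, -0.057], TCP at [0.133, 0.585, 0.231] pointing down, gripper open.
Joint ranges: [-2.87, 2.87], [-0.86, 2.18], [0.17, 2.46], [-1.51, 4.65], [0.06, 2.69], [-2.65, 2.65]. Speed limits (rad/s): [2.57, 2.57, 3.01, 3.14, 3.14, 3.14].

INTERFACE

Orientations are given as a unit quaternion [w, x, y, z].
In Python, from bench import * gives the robot as it stands. Calls block until the motion is done:
- move_to(position, orientation): joint-space move of the TCP to a pose.
- move_l(position, speed=0.15, orientation=None): straight line of the TCP; orientation=None keeps the orientation; speed is the mean speed in m/s.
- movej(angles): joint-space move.
- gripper_open() and close(): open the fingers fully, or close them until they stop; the grip force is fixed at half the most.
- hold(seconds).
- inverse_kinematics(position, orientation): joint angles nearest the present ones, or None.
- state(): the state.
- get_image(name): name is "side" or "top" or "wrist"; returns a dict with "frame" (480x640x3 uint8, blue, green, red), "depth" (480x640 float32, m along the optical axis (not along the pixel's ray), 0 where there is no reading), "camera_matrix" (3x3 intrinsics, pixels), "view" (4x4, takes a point from world to camera coordinates). Camera axes: x right, y up, looking along -z (the intrinsics and any distortion apply to the point x, -y, -z); pixel columns grow to the right and rows downward; lengths in m; the calibration is good to about 2 mm. A picture is of the moment at which its call begins.
A pose or a line that the arm cannot do raises IKError and nothing moves.
- job_done(): hands the job in, once; it reports no verdict.
The state is a dict: "time": time; "joint_pos": joint angles; "dq": joint speeds; "joint_torque": joint torques, N m; "ee_pos": TCP position; "ee_rot": TCP orientation; "ft_force": force on the tool from outside, world axes, zero at the start; "moment": the same for the moment, N m; "finger_gap": finger opening in m.
Only numpy, scipy, OpenCV 4.12 (cv2) and the standard library are available. Lean on these libraries where they do the work, as an engineer would, in place of code of your own. Each camera call takes 0.05 s, during which the arm holds its last target.

TASK

Take the yellow transit guard off the gearbox's output shaft and hang it astride the bar of the return rail, beside the guard already there. Then put the steel drive gear on the splined shaft, turn it until the splines mesh, slide it down and press it fully home against the spring-loaded washer, so that the retaining ring can be fitted. Finish while the gripper still holds the gear pressed home, and leave everything else on the bench where it is.

Things in the scene. Friction and masses are not known exactly. Their poses are not given: they have to be found in the camera images.
- gearbox: Low blue right-angle gearhead, fixed, grey motor at its side (+y, reaching 142 mm, under 52 mm high), on an aluminium plate 124 x 124 mm. Origin on the bench under the output shaft, z up. Housing 100 x 100 mm, its round top face at z = 42 mm; on it the steel shoulder cup, 60 mm outside, rim at z = 52 mm: the gear's underside rests on this rim when home.
- shaft: Upright steel output shaft of the gearbox; it does not turn. Origin on its axis at the shoulder rim (52 mm above the bench), z up. Six straight splines, 6 mm wide, 28 mm over the tips, 20 mm root, up to z = 23 mm; one points along +x, the others every 60 degrees. Above them a plain nose, 20 mm diameter, grooved at z = 38 mm, its last 4 mm tapering to 12 mm; end at z = 45 mm.
- thrust_washer (a joint): Brass thrust washer, 48 mm outside, round the shaft in the shoulder cup, on a wave spring. 0: free, its top 7 mm above the rim; 0.007 m: pressed flush with the rim. The spring pushes up with 8 N at 0 and 17 N at 0.007.
- drive_gear: Steel spur gear, about 0.45 kg, flat on the bench, hub up. Origin at the centre of its underside, z up. Toothed rim 84 mm diameter, 14 mm thick; round hub 40 mm diameter above it, up to z = 36 mm. Splined through bore: six inward teeth, 23 mm clear between them, 31 mm in the grooves, about 1.4 mm play at each flank; one groove points along +x, the others every 60 degrees.
- guard: Yellow plastic transit guard, 0.12 kg, an upside-down U standing loose on the gearbox's top face over the shaft. Origin between the feet, z up. Legs at x = +-36 mm (3 mm thick, 40 mm wide in y; its y sides are open), bridge from z = 58 to 61 mm; on top a pull tab, 10 mm thick in x, 34 mm long in y, z = 61 to 87 mm.
- guard_saddle (a point): Centre of the guard's bridge underside, 58 mm above its origin: the point that comes to lie on the bar. Two ribs under the bridge, 5 mm deep at x = +-12.5 mm (22 mm clear between them), then sit on either side of the bar. Axes like guard.
- return_rail: Fixed rail for returned guards on a dark steel base 60 x 236 mm, 8 mm thick. Origin on the bench under its middle. A round bar of 12 mm diameter runs along the body's y between two posts whose inner faces are at y = +-98 mm; bar axis at z = 78 mm, top at z = 84 mm.
- rail_mid (a point): Middle of the bar, on its axis, 78 mm above the bench; axes like return_rail.
- guard_2: A second yellow guard of the same kind, already hanging on the bar near the post at the rail's -y (far) end, about 68 mm from the middle. To be left there.
- plastic_gear: Cream plastic gear, 52 mm diameter, 22 mm high, not part of the job. Origin at its underside.
- pliers: Pliers with orange handles, 142 mm, lying near the bench's front edge. Not part of the job.
- retaining_ring: Open dark steel retaining ring, 26 mm, lying flat beside the pliers; it is fitted later by somebody else.
- screwdriver: Screwdriver with green handle, 206 mm, lying near the front edge. Not part of the job.
- bench_mid (a point): Fixed point on the bench top, 500 mm ahead of the robot and 150 mm to its right. Overhead hang, fixed: a lamp, x 0.25 to 0.37, y -0.53 to 0.45, lower edges at z = 0.905 m (a tall arm's elbow must pass under it: hand low when near, raised only farther out); a flat screen, x 0.58 to 0.62, y -0.11 to 0.29, from z = 0.467 m up (keep the wrist in front or to its right).

How it is judged:
On the way, in this order (a step that is already met when the one before it is completed fails the run):
1. the guard hangs astride the bar, released (x of guard_saddle in the frame of rail_mid between -0.012 and 0.012 m and z of guard_saddle in the frame of rail_mid between 0 and 0.012 m and y of guard_saddle in the frame of rail_mid between -0.055 and 0.095 m and contact force between guard and return_rail above 0.3 N and contact force between guard and the fingers below 0.05 N), for 0.2 s.
2. the gear's splines are meshed and it slides down the shaft (z of drive_gear in the frame of shaft below 0.018 m and horizontal distance between drive_gear and shaft below 0.004 m and angle between drive_gear's own z axis and vertical below 0.12 rad), for 0.1 s.
At the end, for the whole second after the job is handed in: The gripper holds the gear home on the shaft (over 5 N on it): underside within 2 mm of the rim, axis within 3 mm, tilt under 0.06 rad, washer down at least 5 of its 7 mm, at rest. The guard hangs on its own with its bridge on the bar, the bar between its ribs (z of drive_gear in the frame of shaft between -0.002 and 0.002 m and horizontal distance between drive_gear and shaft below 0.003 m and angle between drive_gear's own z axis and vertical below 0.06 rad and value of joint thrust_washer above 0.005 m and contact force between drive_gear and the fingers above 5 N and linear speed of drive_gear below 0.02 m/s and x of guard_saddle in the frame of rail_mid between -0.012 and 0.012 m and z of guard_saddle in the frame of rail_mid between 0 and 0.012 m and contact force between guard and return_rail above 0.3 N and linear speed of guard below 0.05 m/s and y of guard_saddle in the frame of rail_mid between -0.055 and 0.095 m); the arm keeps its last pose, push and grip.
It fails at once if a bystander was disturbed (moved more than 40 mm) (distance of any of guard_2, plastic_gear, pliers, retaining_ring, screwdriver from where it was at the start of the episode above 0.04 m).
It also fails if it takes over 54 s, if anything falls off the work surface, if the arm or the gripper's body presses on something with over 40 N, if the wrist force passes 120 N, or if a joint passes its speed limit or range.

## Working session

There is one attempt and no reset: what is moved stays moved. The work goes in short steps, each a Python script; the robot and the scene stay as the last script left them, time stands still between calls to the robot, and variables do not carry over. Pictures are saved under pics/ and viewed, and the job is handed in when it is done.

```bash
mkdir -p pics; ls; cat > h.py <<'E'
import numpy as np, cv2
from bench import *
def img(n,f=None):
    d=get_image(n)
    if f: cv2.imwrite('pics/'+f+'.png',d['frame'])
    return d
def world(d):
    K=np.array(d['camera_matrix']);V=np.array(d['view']);Z=d['depth']
    v,u=np.mgrid[0:Z.shape[0],0:Z.shape[1]]
    x=(u-K[0,2])/K[0,0]*Z;y=(v-K[1,2])/K[1,1]*Z
    P=np.stack([x,-y,-Z],-1)
    W=(P-V[:3,3])@V[:3,:3]
    W[Z==0]=np.nan
    return W
E
python3 - <<'E'
from h import *
for n in ['side','top','wrist']:
    d=img(n,n+'0'); np.savez(n+'0.npz',**{k:np.array(v) for k,v in d.items() if k in('frame','depth','camera_matrix','view')})
    print(n,d.keys(),np.round(d['camera_matrix'],1).tolist(),np.round(d['view'],3).tolist())
print(state())
E
```

```text
pics
side dict_keys(['frame', 'depth', 'camera_matrix', 'view']) [[580.0, 0.0, 318.0], [0.0, 580.0, 227.2], [0.0, 0.0, 1.0]] [[-1.0, -0.003, -0.022, 0.525], [-0.019, -0.42, 0.908, -0.179], [-0.012, 0.908, 0.419, -0.752], [0.0, 0.0, 0.0, 1.0]]
top dict_keys(['frame', 'depth', 'camera_matrix', 'view']) [[502.9, 0.0, 319.0], [0.0, 502.9, 248.7], [0.0, 0.0, 1.0]] [[-0.012, -1.0, 0.013, -0.217], [0.985, -0.009, 0.173, -0.537], [-0.173, 0.015, 0.985, -0.825], [0.0, 0.0, 0.0, 1.0]]
wrist dict_keys(['frame', 'depth', 'camera_matrix', 'view']) [[340.5, 0.0, 315.0], [0.0, 340.5, 242.1], [0.0, 0.0, 1.0]] [[0.22, 0.975, -0.002, -0.598], [-0.946, 0.213, -0.245, 0.03], [-0.239, 0.056, 0.969, -0.389], [0.0, 0.0, 0.0, 1.0]]
{'time': 0.15, 'joint_pos': array([ 1.29132121e+00,  9.17103241e-02,  1.23160673e+00,  2.78435415e-06,
        1.81978411e+00, -5.66503391e-02]), 'dq': array([-8.59011899e-04, -1.21770774e-03, -3.34323803e-03, -1.43039058e-04,
       -1.53975288e-03, -9.58361837e-05]), 'joint_torque': array([ 1.57973107e-03, -4.47046745e+01, -4.06907451e+01,  6.98795007e-02,
        2.75263988e-02, -1.45129284e-04]), 'ee_pos': array([0.13250608, 0.58497417, 0.22975342]), 'ee_rot': array([-1.27496751e-04,  1.11181674e-01,  9.93799812e-01, -7.43402310e-04]), 'ft_force': array([ 0.78819061, -0.26698163, -0.34190302]), 'moment': array([0.00330666, 0.02525035, 0.06044366]), 'finger_gap': 0.08774884830006949}
```

View pics/top0.png

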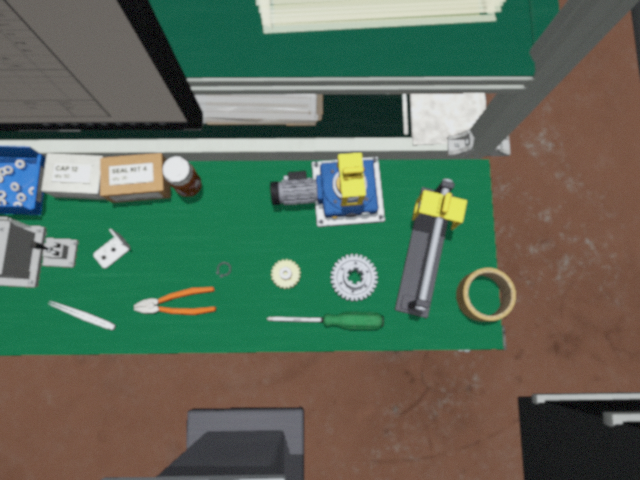

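View pics/side0.png

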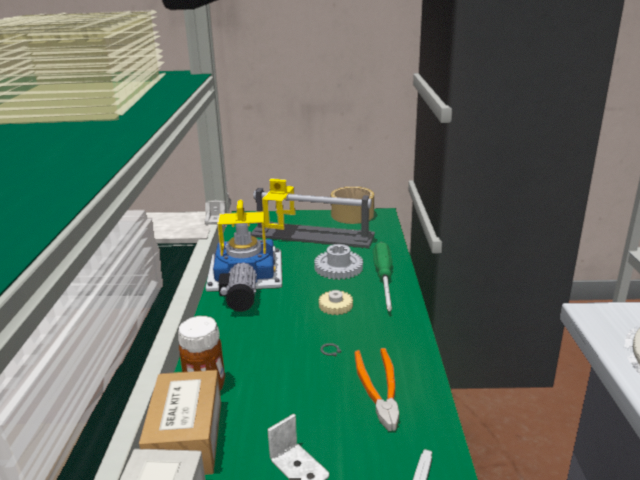

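View pics/wrist0.png

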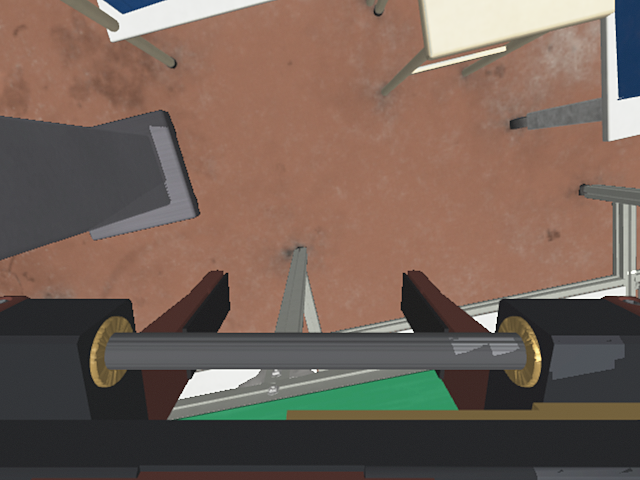

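The top view shows the gearbox and guard near (347,185), the drive gear at (354,277), and the rail running from (446,185) at its far end to (418,310) at its near end, with guard_2 at (440,208). The cream gear is at (286,273).

```bash
cat > m.py <<'E'
from h import *
import sys
def load(n): return dict(np.load(n+'0.npz'))
if __name__=='__main__':
  for n in ['top','side']:
    d=load(n);W=world(d);hsv=cv2.cvtColor(d['frame'],cv2.COLOR_BGR2HSV)
    print(n,'cam',-d['view'][:3,:3].T@d['view'][:3,3])
    M=cv2.inRange(hsv,(22,150,100),(35,255,255))
    k,L,S,C=cv2.connectedComponentsWithStats(M)
    for i in range(1,k):
        if S[i,4]<60: continue
        P=W[L==i];P=P[~np.isnan(P[:,0])]
        print('yellow',S[i],'zmin/max',P[:,2].min(),P[:,2].max())
        for lo,hi in [(.035,.09),(.09,.108),(.108,.12),(.12,.14),(.14,.2)]:
            q=P[(P[:,2]>lo)&(P[:,2]<hi)]
            if len(q)>8: print('  z',lo,hi,len(q),'mean',q.mean(0).round(4),'rng',q.min(0).round(4),q.max(0).round(4), cv2.minAreaRect((q[:,:2]*1000).astype(np.float32)))
    pts={'top':[(345,165),(347,185),(354,277),(360,262),(286,273),(446,185),(418,310),(432,245),(410,300),(443,205),(352,160),(350,180)],'side':[(339,250),(330,265),(239,210),(280,190),(312,198),(365,202),(240,232),(336,305)]}[n]
    for u,v in pts: print((u,v),W[v,u].round(4))
E
python3 m.py
python3 - <<'E'
from m import *
d=load('top');c=d['frame'][140:340,260:480];cv2.imwrite('pics/topc.png',cv2.resize(c,None,fx=3.5,fy=3,interpolation=cv2.INTER_CUBIC)[:600,:800])
d=load('side');c=d['frame'][170:320,190:390];cv2.imwrite('pics/sidec.png',cv2.resize(c,None,fx=4,fy=4,interpolation=cv2.INTER_CUBIC)[:600,:800])
E
```

```text
top cam [ 0.38407828 -0.20940509  0.90830358]
yellow [342 170  20  11 151] zmin/max 0.09870179598271163 0.12959936197434227
  z 0.09 0.108 66 mean [ 0.6452 -0.2776  0.1039] rng [ 0.6413 -0.2939  0.0987] [ 0.6483 -0.2618  0.108 ] ((644.7666625976562, -277.9245300292969), (6.217160701751709, 32.075801849365234), 2.0663440227508545)
  z 0.108 0.12 40 mean [ 0.6472 -0.277   0.1139] rng [ 0.6455 -0.2928  0.1083] [ 0.6485 -0.2609  0.12  ] ((646.9761962890625, -276.9130554199219), (2.4999711513519287, 31.91185188293457), 1.0728718042373657)
  z 0.12 0.14 45 mean [ 0.6473 -0.2756  0.1245] rng [ 0.6455 -0.2917  0.1204] [ 0.6508 -0.2608  0.1296] ((647.1468505859375, -276.14862060546875), (30.909194946289062, 5.170591354370117), 85.58856964111328)
yellow [438 196  10  21 107] zmin/max 0.08134912020636854 0.11308713666751828
  z 0.035 0.09 22 mean [ 0.5895 -0.4297  0.0864] rng [ 0.5821 -0.4397  0.0813] [ 0.6111 -0.4231  0.0896] ((595.6983642578125, -432.6943054199219), (16.246746063232422, 26.918258666992188), 70.48619079589844)
  z 0.09 0.108 53 mean [ 0.5932 -0.4267  0.0994] rng [ 0.5834 -0.43
[... 1334 characters left out ...]
108 0.12 93 mean [ 0.6266 -0.3451  0.1121] rng [ 0.5872 -0.4362  0.1081] [ 0.6583 -0.2549  0.12  ] ((623.18505859375, -343.49102783203125), (185.97299194335938, 29.64926528930664), 76.10580444335938)
  z 0.12 0.14 63 mean [ 0.6524 -0.2693  0.1258] rng [ 0.6482 -0.2914  0.1202] [ 0.6576 -0.256   0.1286] ((652.9563598632812, -273.9862365722656), (8.301788330078125, 35.30818176269531), 6.377846717834473)
(339, 250) [ 0.4892 -0.293   0.0282]
(330, 265) [ 0.5055 -0.2692  0.0118]
(239, 210) [ 0.6519 -0.2575  0.1226]
(280, 190) [ 0.5975 -0.4269  0.0907]
(312, 198) [ 0.5364 -0.4102  0.0797]
(365, 202) [ 0.4387 -0.3759  0.0836]
(240, 232) [ 0.655  -0.2673  0.0785]
(336, 305) [ 0.4982 -0.1464  0.0089]
```

View pics/topc.png

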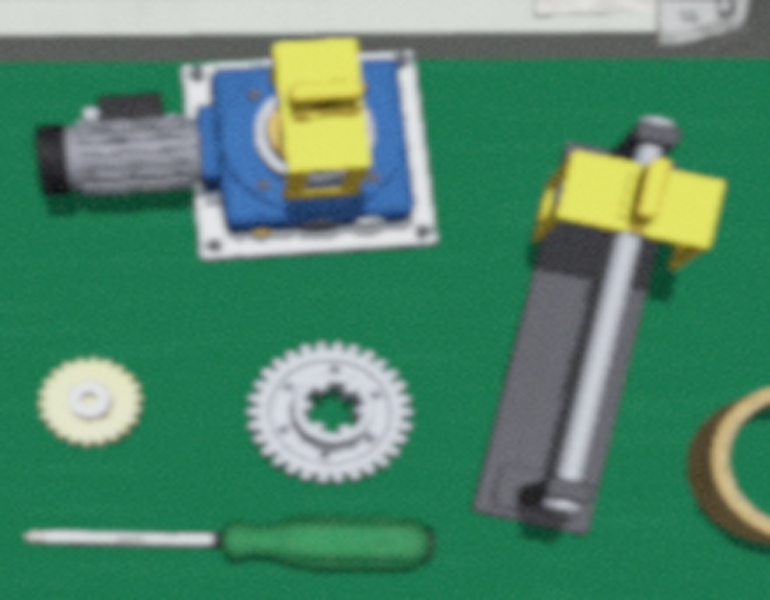

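View pics/sidec.png

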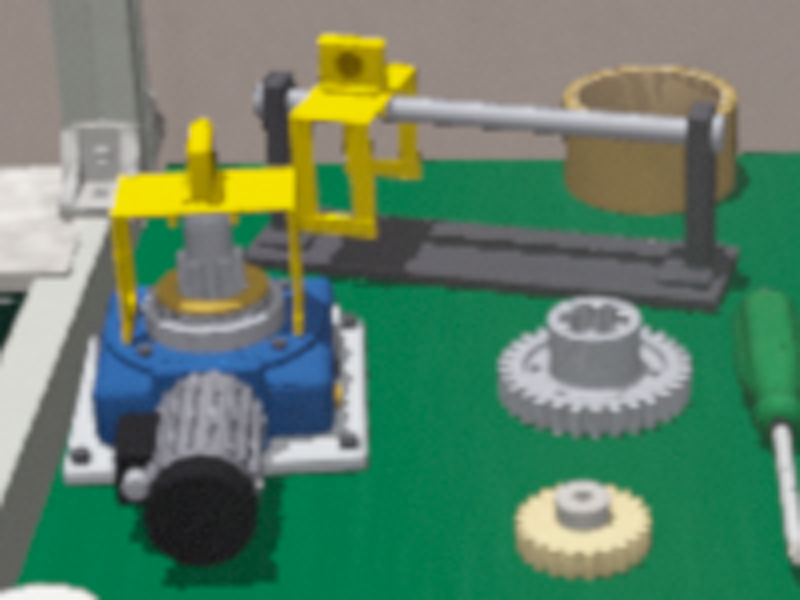

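```bash
cat > m2.py <<'E'
from m import *
def ray(d,uv,z):
    uv=np.atleast_2d(np.asarray(uv,float));K=d['camera_matrix'];V=d['view']
    c=-V[:3,:3].T@V[:3,3]
    r=np.c_[(uv[:,0]-K[0,2])/K[0,0],-(uv[:,1]-K[1,2])/K[1,1],-np.ones(len(uv))]@V[:3,:3]
    return c+r*((z-c[2])/r[:,2])[:,None]
def comps(M,a=40):
    k,L,S,C=cv2.connectedComponentsWithStats(M.astype(np.uint8))
    return [(L==i,S[i]) for i in range(1,k) if S[i,4]>a]
if __name__=='__main__':
  d=load('wrist');print('wristcam',-d['view'][:3,:3].T@d['view'][:3,3])
  for n in ['top','side']:
    d=load(n);W=world(d);hsv=cv2.cvtColor(d['frame'],cv2.COLOR_BGR2HSV);print(n)
    M=cv2.inRange(hsv,(20,90,60),(38,255,255))
    for m,s in comps(M):
        P=W[m&(np.nan_to_num(W[...,2])>.03)];
        if len(P)<30: continue
        print('yel',s,'n',len(P))
    # guard bridge & tab by depth in region
    for nm,(x0,x1,y0,y1) in {'guard':(.58,.72,-.32,-.23),'guard2':(.55,.66,-.49,-.37)}.items():
        with np.errstate(invalid='ignore'):
            R=(M>0)&(W[...,0]>x0)&(W[...,0]<x1)&(W[...,1]>y0)&(W[...,1]<y1)
            for zl,zh in [(.09,.107),(.080,.092),(.108,.14)]:
                P=W[R&(W[...,2]>zl)&(W[...,2]<zh)]
                if len(P)>10: print(nm,zl,len(P),np.median(P[:,2]).round(4),cv2.minAreaRect((P[:,:2]*1000).astype(np.float32)))
    with np.errstate(invalid='ignore'):
      R=(M==0)&(W[...,0]>.42)&(W[...,0]<.57)&(W[...,1]>-.48)&(W[...,1]<-.34)&(W[...,2]>.06)&(W[...,2]<.1)
    P=W[R];print('bar',len(P))
    vx,vy,x0,y0=cv2.fitLine(P[:,:2].astype(np.float32),cv2.DIST_HUBER,0,.001,.001).ravel()
    print(' dir',np.degrees(np.arctan2(vy,vx)),'pt',x0,y0,'z',np.median(P[:,2]),np.percentile(P[:,2],90),'at x=.5 y=',y0+vy/vx*(.5-x0))
    # base extents
    with np.errstate(invalid='ignore'):
      R=(hsv[...,1]<70)&(W[...,0]>.38)&(W[...,0]<.68)&(W[...,1]>-.5)&(W[...,1]<-.345)&(W[...,2]>-.01)&(W[...,2]<.025)
      P=W[R];print('base',cv2.minAreaRect((P[:,:2]*1000).astype(np.float32)))
      R=(hsv[...,1]<70)&(W[...,0]>.42)&(W[...,0]<.55)&(W[...,1]>-.345)&(W[...,1]<-.23)&(W[...,2]>-.01)&(W[...,2]<.06)
      P=W[R];print('gear',len(P),cv2.minEnclosingCircle((P[:,:2]*1000).astype(np.float32)))
      h=P[P[:,2]>.028];print('hub',len(h),cv2.minEnclosingCircle((h[:,:2]*1000).astype(np.float32)) if len(h)>5 else '')
    # outline circle via colour
    nb=(hsv[...,1]<70)
    if n=='top':
      for m,s in comps(nb):
        if s[0]<354<s[0]+s[2] and s[1]<277<s[1]+s[3] and s[4]<5000:
          c,_=cv2.findContours(m.astype(np.uint8),0,1); c=c[0].reshape(-1,2)
          for z in (.0,.014): 
            Q=ray(d,c,z)[:,:2]; print('gear colour',s,z,cv2.fitEllipse((Q*1000).astype(np.float32)),cv2.minEnclosingCircle((Q*1000).astype(np.float32)))
      c,_=cv2.findContours(M,0,1)
      # plate corners
      c,_=cv2.findContours(M,0,1)
E
python3 m2.py
```

```text
wristcam [0.06748352 0.59882649 0.38379632]
top
yel [ 337  152   28   54 1207] n 1183
yel [ 413  190   54   39 1268] n 1167
yel [457 272  39  49 381] n 234
guard 0.09 836 0.1015 ((651.2627563476562, -277.0925598144531), (75.00469207763672, 39.73350143432617), 3.706289768218994)
guard 0.08 24 0.0871 ((643.0223388671875, -262.7566833496094), (83.13204956054688, 32.60405731201172), 31.45417022705078)
guard 0.108 186 0.1254 ((651.3821411132812, -277.0015563964844), (10.762127876281738, 33.092288970947266), 3.736177921295166)
guard2 0.09 62 0.0973 ((591.566162109375, -431.59246826171875), (42.878360748291016, 20.609760284423828), 27.89320945739746)
guard2 0.08 867 0.0855 ((600.3412475585938, -431.7325134277344), (75.66021728515625, 40.60953903198242), 75.25637817382812)
guard2 0.108 112 0.1111 ((600.136962890625, -431.3841552734375), (10.31730842590332, 32.3294677734375), 74.59321594238281)
bar 712
 dir -15.079064 pt 0.49074277 -0.4020291 z 0.0816904897151326 0.08793541610239383 at x=.5 y= -0.40452325
base ((544.4027709960938, -417.9606018066406), (252.73915100097656, 144.47557067871094),
[... 1085 characters left out ...]
508789062, -425.44891357421875), (13.481433868408203, 34.69331359863281), 77.66423797607422)
guard2 0.08 277 0.0853 ((601.6370849609375, -427.10479736328125), (80.10052490234375, 40.33488464355469), 72.62631225585938)
guard2 0.108 49 0.11 ((604.0806884765625, -427.2479553222656), (13.75644588470459, 32.85466003417969), 74.66264343261719)
bar 576
 dir -15.712356 pt 0.48880577 -0.39541104 z 0.07885388240240918 0.08342315404131226 at x=.5 y= -0.3985602
base ((545.2626953125, -421.13348388671875), (250.1477813720703, 154.64353942871094), 1.747593879699707)
gear 1253 ((492.51678466796875, -293.9266662597656), 56.16740417480469)
hub 220 ((490.7375183105469, -281.1108093261719), 21.694852828979492)
```

```bash
cat >> h.py <<'E'
def quat(deg): # tool down, tool y axis along world angle deg
    a=np.radians(deg+90)/2   # y=(sin2a,-cos2a) -> angle 2a-90
    return [0,float(np.cos(a)),float(np.sin(a)),0]
E
python3 - <<'E'
from m2 import *
for n in ['top','side']:
    W=world(load(n)).reshape(-1,3);W=W[~np.isnan(W[:,0])]
    q=W[(W[:,0]>.69)&(W[:,0]<1.0)&(W[:,1]>-.45)&(W[:,1]<-.1)&(W[:,2]>.02)]
    for x in np.arange(.69,1.0,.03):
        s=q[(q[:,0]>=x)&(q[:,0]<x+.03)]
        if len(s): print(n,x.round(2),len(s),np.percentile(s[:,2],[0,50,100]).round(3), 'y',s[:,1].min().round(3),s[:,1].max().round(3))
for nm,p,angs in [('guard',(.652,-.2755),[3.7,183.7]),('rail',(.5056,-.4063),[75,-105,255]),('gear',(.490,-.2845),[0,30,60,90,120,150,180,210,240,270,300,330])]:
    for a in angs:
        o=[]
        for z in (.115,.23): 
            q=inverse_kinematics([*p,z],quat(a)); o.append(None if q is None else np.round(q,2).tolist())
        print(nm,a,o)
E
```

```text
top 0.69 3686 [0.03  0.28  0.302] y -0.45 -0.1
top 0.72 6508 [0.262 0.299 0.303] y -0.45 -0.1
top 0.75 6040 [0.023 0.299 0.365] y -0.45 -0.1
top 0.78 10117 [0.02  0.309 0.365] y -0.45 -0.1
top 0.81 522 [0.05  0.299 0.31 ] y -0.448 -0.101
side 0.69 441 [0.02  0.257 0.293] y -0.449 -0.1
side 0.72 2419 [0.254 0.293 0.3  ] y -0.45 -0.1
side 0.75 1041 [0.077 0.299 0.414] y -0.45 -0.1
side 0.78 7991 [0.02  0.31  0.417] y -0.449 -0.1
side 0.81 3576 [0.141 0.357 0.417] y -0.449 -0.1
side 0.84 3151 [0.298 0.361 0.417] y -0.449 -0.1
side 0.87 3046 [0.298 0.36  0.417] y -0.449 -0.1
side 0.9 2359 [0.299 0.355 0.417] y -0.447 -0.101
side 0.93 484 [0.299 0.414 0.417] y -0.444 -0.127
side 0.96 172 [0.413 0.416 0.417] y -0.433 -0.247
side 0.99 31 [0.414 0.415 0.416] y -0.431 -0.318
guard 3.7 [[-0.45, 0.39, 1.09, -0.0, 1.66, -0.51], [-0.45, 0.4, 0.88, -0.0, 1.87, -0.51]]
guard 183.7 [[-0.45, 0.39, 1.09, -0.0, 1.66, 2.63], [-0.45, 0.4, 0.88, -0.0, 1.87, 2.63]]
rail 75 [[-0.73, 0.23, 1.28, -0.0, 1.63, -2.04], [-0.73, 0.23, 1.08, -0.0, 1.83, -2.04]]
rail -105 [[-0.73, 0.23, 1.28, -0.0, 1.63, 1.1], [-0.7
[... 337 characters left out ...]
.63], [-0.59, 0.0, 1.32, -0.0, 1.82, -1.63]]
gear 90 [[-0.59, 0.01, 1.52, -0.0, 1.61, -2.16], [-0.59, 0.0, 1.32, -0.0, 1.82, -2.16]]
gear 120 [None, None]
gear 150 [None, None]
gear 180 [[-0.59, 0.01, 1.52, -0.0, 1.61, 2.56], [-0.59, 0.0, 1.32, -0.0, 1.82, 2.56]]
gear 210 [[-0.59, 0.01, 1.52, -0.0, 1.61, 2.03], [-0.59, 0.0, 1.32, -0.0, 1.82, 2.03]]
gear 240 [[-0.59, 0.01, 1.52, -0.0, 1.61, 1.51], [-0.59, 0.0, 1.32, -0.0, 1.82, 1.51]]
gear 270 [[-0.59, 0.01, 1.52, -0.0, 1.61, 0.98], [-0.59, 0.0, 1.32, -0.0, 1.82, 0.98]]
gear 300 [[-0.59, 0.01, 1.52, -0.0, 1.61, 0.46], [-0.59, 0.0, 1.32, -0.0, 1.82, 0.46]]
gear 330 [[-0.59, 0.01, 1.52, -0.0, 1.61, -0.06], [-0.59, 0.0, 1.32, -0.0, 1.82, -0.06]]
```

```bash
python3 - <<'E'
from m2 import *
for n in ['top','side']:
    W=world(load(n)).reshape(-1,3);W=W[~np.isnan(W[:,0])]
    q=W[(W[:,0]>.66)&(W[:,0]<1.0)&(W[:,1]>-.45)&(W[:,1]<-.1)&(W[:,2]>.2)]
    for a,b in [(.2,.25),(.25,.27),(.27,.29),(.29,.32),(.32,.5)]:
        s=q[(q[:,2]>a)&(q[:,2]<b)]
        if len(s)>5: print(n,a,len(s),np.percentile(s[:,0],[0,1,5,50]).round(4),s[:,2].min().round(3))
for nm,p,angs in [('guard',(.652,-.2755),[93.7,273.7]),('rail',(.5056,-.4063),[-15]),('gear@shaft',(.652,-.2755),[60,70,80,90,100,110])]:
    for a in angs:
        for z in (.115,.23): 
            q=inverse_kinematics([*p,z],quat(a)); print(nm,a,z,None if q is None else np.round(q,2).tolist())
E
```

```text
top 0.25 2032 [0.7163 0.717  0.7174 0.7186] 0.252
top 0.27 1226 [0.7162 0.7168 0.7172 0.7182] 0.27
top 0.29 17163 [0.7167 0.718  0.7201 0.7598] 0.29
top 0.32 4293 [0.775  0.7773 0.7795 0.7865] 0.32
side 0.25 859 [0.7193 0.7195 0.7198 0.7206] 0.254
side 0.27 426 [0.7192 0.7194 0.7197 0.7203] 0.27
side 0.29 6479 [0.7192 0.7205 0.7227 0.7959] 0.29
side 0.32 13647 [0.7779 0.7831 0.7883 0.8458] 0.32
guard 93.7 0.115 [-0.45, 0.39, 1.09, -0.0, 1.66, -2.08]
guard 93.7 0.23 [-0.45, 0.4, 0.88, -0.0, 1.87, -2.08]
guard 273.7 0.115 [-0.45, 0.39, 1.09, -0.0, 1.66, 1.06]
guard 273.7 0.23 [-0.45, 0.4, 0.88, -0.0, 1.87, 1.06]
rail -15 0.115 [-0.73, 0.23, 1.28, -0.0, 1.63, -0.47]
rail -15 0.23 [-0.73, 0.23, 1.08, -0.0, 1.83, -0.47]
gear@shaft 60 0.115 [-0.45, 0.39, 1.09, -0.0, 1.66, -1.5]
gear@shaft 60 0.23 [-0.45, 0.4, 0.88, -0.0, 1.87, -1.5]
gear@shaft 70 0.115 [-0.45, 0.39, 1.09, -0.0, 1.66, -1.67]
gear@shaft 70 0.23 [-0.45, 0.4, 0.88, -0.0, 1.87, -1.67]
gear@shaft 80 0.115 [-0.45, 0.39, 1.09, -0.0, 1.66, -1.84]
gear@shaft 80 0.23 [-0.45, 0.4, 0.88, -0.0, 1.87, -1.84]
gear@shaft 90 0.115 [-0.45, 0.39, 1.09, -0.0, 1.66, -2.02]
gear@shaft 90 0.23 [-0.45, 0.4, 0.88, -0.0, 1.87, -2.02]
gear@shaft 100 0.115 [-0.45, 0.39, 1.09, -0.0, 1.66, -2.19]
gear@shaft 100 0.23 [-0.45, 0.4, 0.88, -0.0, 1.87, -2.19]
gear@shaft 110 0.115 [-0.45, 0.39, 1.09, -0.0, 1.66, -2.37]
gear@shaft 110 0.23 [-0.45, 0.4, 0.88, -0.0, 1.87, -2.37]
```

```bash
python3 - <<'E'
from h import *
def st(t):
    s=state();print(t,round(s['time'],2),np.round(s['ee_pos'],4),np.round(s['ft_force'],1),round(s['finger_gap'],4))
move_to([.116,.404,.2],state()['ee_rot']);st('a')
move_to([.37,-.21,.2],quat(93.7));st('b')
move_l([.652,-.2755,.20],speed=.3,orientation=quat(93.7));st('c')
d=img('wrist','w1'); np.savez('w10.npz',**{k:np.array(v) for k,v in d.items()})
E
```

```text
a 0.92 [0.1162 0.4046 0.2005] [0.2 0.6 0.5] 0.0879
b 3.28 [ 0.3704 -0.2095  0.2   ] [-0.4  0.1  0.2] 0.088
c 4.4 [ 0.6517 -0.2751  0.2   ] [-0.7  0.1 -0.1] 0.0879
```

View pics/w1.png

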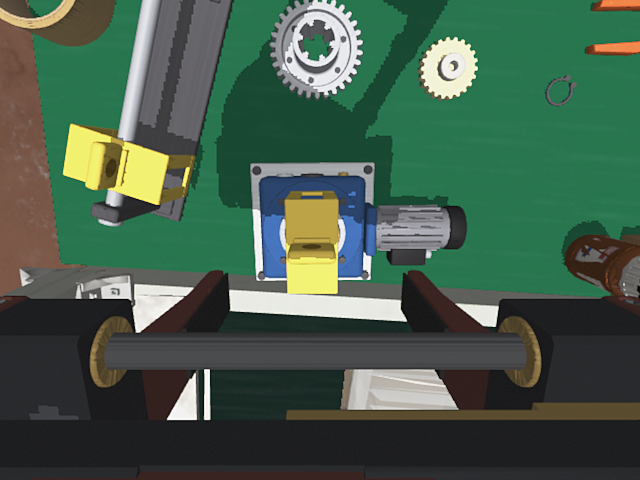

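The wrist view shows the guard at (312,240), the gear with its bore at (317,47), and the rail on the left with guard_2 at (118,160). I'll measure all three here.

```bash
python3 - <<'E'
from m2 import *
d=load('w1');W=world(d);hsv=cv2.cvtColor(d['frame'],cv2.COLOR_BGR2HSV)
M=cv2.inRange(hsv,(20,90,60),(38,255,255))
np.seterr(invalid='ignore')
for nm,(x0,x1,y0,y1) in {'guard':(.58,.72,-.32,-.23),'guard2':(.55,.66,-.49,-.37)}.items():
    R=(M>0)&(W[...,0]>x0)&(W[...,0]<x1)&(W[...,1]>y0)&(W[...,1]<y1)
    for zl,zh in [(.09,.107),(.080,.092),(.108,.14)]:
        P=W[R&(W[...,2]>zl)&(W[...,2]<zh)]
        if len(P)>10: print(nm,zl,len(P),np.median(P[:,2]).round(4),cv2.minAreaRect((P[:,:2]*1000).astype(np.float32)))
R=(M==0)&(W[...,0]>.42)&(W[...,0]<.57)&(W[...,1]>-.48)&(W[...,1]<-.34)&(W[...,2]>.06)&(W[...,2]<.1)
P=W[R];vx,vy,x0,y0=cv2.fitLine(P[:,:2].astype(np.float32),cv2.DIST_HUBER,0,.001,.001).ravel()
print('bar',len(P),np.degrees(np.arctan2(vy,vx)),'z',np.percentile(P[:,2],[50,90]),'at x=.5 y=',y0+vy/vx*(.5-x0),P[:,0].min())
# gear
R=(hsv[...,1]<70)&(W[...,0]>.42)&(W[...,0]<.56)&(W[...,1]>-.345)&(W[...,1]<-.23)&(W[...,2]>.004)&(W[...,2]<.06)
P=W[R];print('gear',len(P),cv2.minEnclosingCircle((P[:,:2]*1000).astype(np.float32)))
R2=R&(W[...,2]>.030);h=W[R2];print('hub',len(h),np.median(h[:,2]),cv2.minEnclosingCircle((h[:,:2]*1000).astype(np.float32)))
# gear hub crop
v,u=np.nonzero(R2);print(u.min(),u.max(),v.min(),v.max())
c=d['frame'][0:110,260:380];cv2.imwrite('pics/w1c.png',cv2.resize(c,None,fx=5,fy=5,interpolation=cv2.INTER_CUBIC))
# hub top sector: for pixels projected on z=.036 plane, grayness by angle at radius 13.5mm
hc=np.array(cv2.minEnclosingCircle((h[:,:2]*1000).astype(np.float32))[0])/1000
K=d['camera_matrix'];V=d['view']
def proj(p):
    c=(V[:3,:3]@np.asarray(p).T).T+V[:3,3]
    return np.c_[K[0,0]*c[:,0]/-c[:,2]+K[0,2],-K[1,1]*c[:,1]/-c[:,2]+K[1,2]]
th=np.arange(0,360,4)
for r in (.0128,.0138):
    p=np.c_[hc[0]+r*np.cos(np.radians(th)),hc[1]+r*np.sin(np.radians(th)),np.full(len(th),.036)]
    uv=proj(p).astype(np.float32)
    g=cv2.remap(d['frame'].astype(np.float32),uv[:,0][None],uv[:,1][None],cv2.INTER_LINEAR)[0].mean(-1)
    dep=cv2.remap(W[...,2].astype(np.float32),uv[:,0][None],uv[:,1][None],cv2.INTER_NEAREST)[0]
    for nm,x in(('grey',g),('z',np.nan_to_num(dep))):
        f=((x-x.mean())*np.exp(1j*6*np.radians(th))).sum(); print(r,nm,'tooth(max) angle mod60',np.degrees(np.angle(f))/6%60,abs(f)/len(th)/x.std())
    print(g.astype(int).tolist())
E
```

```text
guard 0.09 3944 0.1032 ((653.2177734375, -278.3739013671875), (74.91080474853516, 39.95969772338867), 4.229030132293701)
guard 0.08 50 0.0871 ((616.7022705078125, -281.2097473144531), (1.4322572946548462, 38.24087905883789), 3.7411625385284424)
guard 0.108 923 0.1282 ((652.0293579101562, -278.475830078125), (11.213892936706543, 33.52975845336914), 3.353245496749878)
guard2 0.09 682 0.097 ((602.4085693359375, -426.7291564941406), (10.218460083007812, 33.57655334472656), 84.58184814453125)
guard2 0.08 3997 0.0871 ((602.1629638671875, -432.6831359863281), (76.19828033447266, 40.42438507080078), 75.1629867553711)
guard2 0.108 798 0.1124 ((602.0923461914062, -432.40765380859375), (10.938566207885742, 33.92583465576172), 75.4937744140625)
bar 2368 -15.203167 z [0.08298157 0.08458041] at x=.5 y= -0.40326294 0.4850618656278517
gear 6353 ((491.5965576171875, -285.5268859863281), 42.04280471801758)
hub 1132 0.03595401073254164 ((491.3830261230469, -285.51458740234375), 20.307350158691406)
293 340 14 68
0.0128 grey tooth(max) angle mod60 23.123311993912793 0.5397181813808618
0.0128 z tooth(max)
[... 281 characters left out ...]
235, 137, 65, 79, 85, 87, 86, 86, 85, 85, 80, 73, 179, 239, 243, 207, 63, 75, 84, 85, 86, 87, 87, 84, 79, 52, 88, 218, 245, 242, 184, 82, 70, 79, 78, 79, 79, 79]
0.0138 grey tooth(max) angle mod60 22.956822383854725 0.6007100056264117
0.0138 z tooth(max) angle mod60 22.57372394521957 0.33799816464644816
[73, 70, 77, 148, 215, 237, 238, 250, 193, 73, 71, 59, 58, 72, 77, 75, 75, 69, 170, 220, 231, 238, 231, 226, 129, 55, 64, 66, 70, 70, 71, 72, 75, 63, 186, 230, 238, 240, 194, 105, 79, 83, 80, 82, 86, 85, 86, 83, 98, 158, 229, 242, 229, 158, 74, 81, 86, 86, 85, 85, 85, 83, 80, 94, 196, 243, 238, 202, 123, 65, 81, 82, 82, 83, 83, 83, 81, 79, 146, 223, 238, 241, 218, 130, 66, 73, 75, 75, 74, 74]
```

View pics/w1c.png

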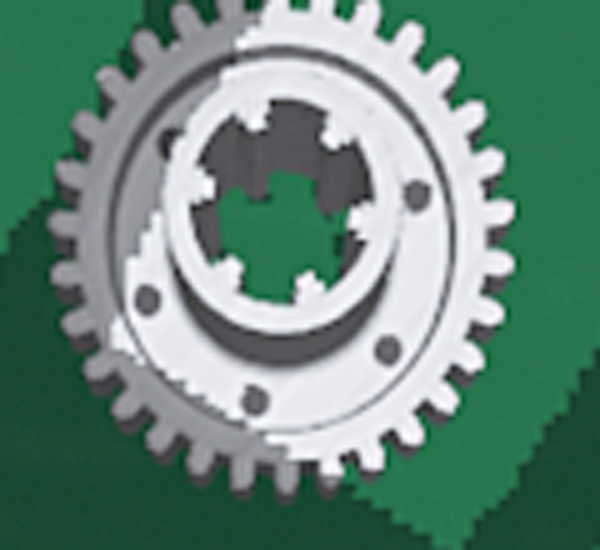

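```bash
python3 - <<'E'
from h import *
def st(t):
    s=state();print(t,round(s['time'],2),np.round(s['ee_pos'],4),np.round(s['ft_force'],1),round(s['finger_gap'],4))
q=quat(93.8)
move_l([.6524,-.2785,.15],speed=.2,orientation=q)
move_l([.6524,-.2785,.115],speed=.1);st('down')
close();st('closed')
move_l([.6524,-.2785,.19],speed=.12);st('up')
move_l([.60,-.30,.215],speed=.2);st('out')
d=img('side','s2'); 
d=img('wrist','w2')
E
```

```text
down 5.35 [ 0.6523 -0.2784  0.115 ] [-0.9  0.2  0.7] 0.088
closed 6.22 [ 0.6524 -0.2785  0.1149] [-0.1  0.  -0.3] 0.0338
up 7.0 [ 0.6522 -0.2784  0.1889] [ 0.4 -0.4 -1.6] 0.0338
out 7.46 [ 0.6001 -0.3     0.2146] [ 1.   0.4 -1.7] 0.0334
```

View pics/s2.png

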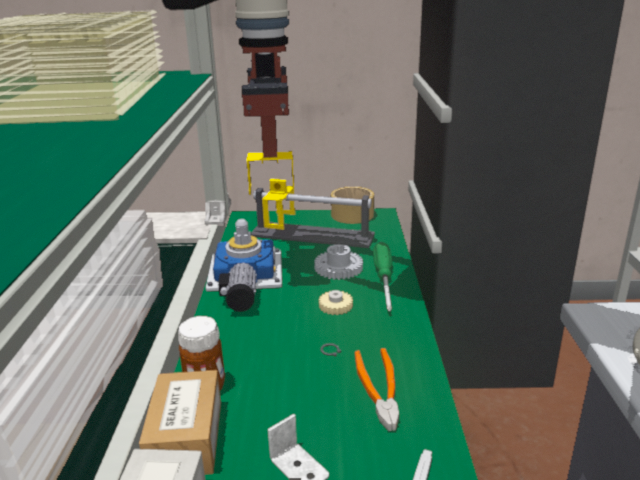

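View pics/w2.png

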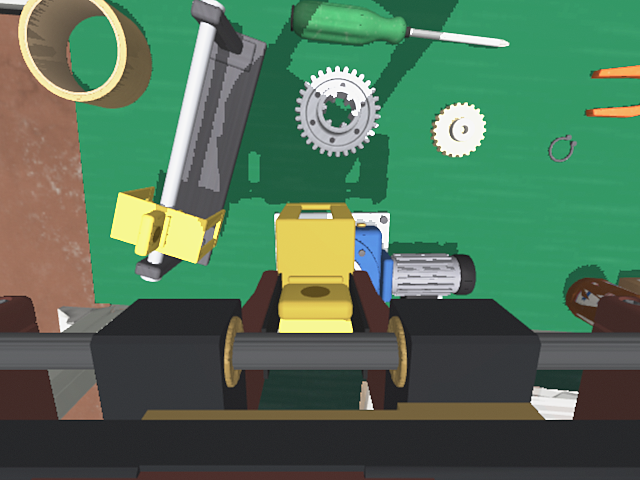

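```bash
python3 - <<'E'
from h import *
def st(t):
    s=state();print(t,round(s['time'],2),np.round(s['ee_pos'],4),np.round(s['ft_force'],1),round(s['finger_gap'],4))
move_to([.5133,-.4073,.215],quat(-15));st('over')
move_l([.5133,-.4073,.125],speed=.2);st('mid')
d=img('top','t3');img('side','s3');img('wrist','w3')
E
python3 - <<'E'
import cv2,numpy as np
a=cv2.imread('pics/s3.png')[150:270,220:400];b=cv2.imread('pics/t3.png')[150:330,380:500]
cv2.imwrite('pics/s3c.png',cv2.resize(a,None,fx=4,fy=4))
E
```

```text
over 9.05 [ 0.5137 -0.4069  0.2146] [-0.6 -0.6 -1.8] 0.0338
mid 9.65 [ 0.5136 -0.4074  0.126 ] [-0.1 -0.2 -0.8] 0.0339
```

View pics/s3c.png

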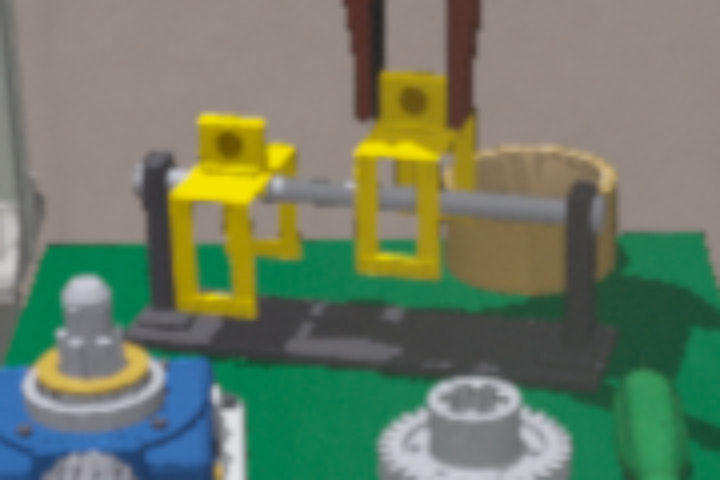

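View pics/w3.png

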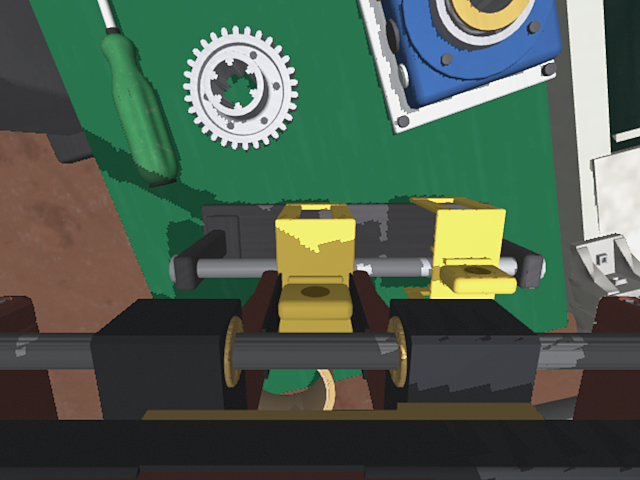

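The guard's legs straddle the bar, between guard_2 on the far side and the near post. I'll lower it and release.

```bash
python3 - <<'E'
from h import *
def st(t):
    s=state();print(t,round(s['time'],2),np.round(s['ee_pos'],4),np.round(s['ft_force'],1),round(s['finger_gap'],4))
move_l([.5133,-.4073,.1025],speed=.08);st('1')
for z in (.101,.0998,.0988):
    move_l([.5133,-.4073,z],speed=.03);st(z)
    if state()['ft_force'][2]>4: break
gripper_open();st('open')
move_l([.5133,-.4073,.15],speed=.15);st('up')
hold(.1)
d=img('wrist','w4');np.savez('w40.npz',**{k:np.array(v) for k,v in d.items()});img('side','s4');st('x')
from m2 import *
np.seterr(invalid='ignore')
W=world(d);hsv=cv2.cvtColor(d['frame'],cv2.COLOR_BGR2HSV);M=cv2.inRange(hsv,(20,90,60),(38,255,255))
for nm,(x0,x1) in {'g':(.46,.56),'g2':(.56,.66)}.items():
  for zl,zh in [(.08,.093),(.1,.12)]:
    P=W[(M>0)&(W[...,0]>x0)&(W[...,0]<x1)&(W[...,2]>zl)&(W[...,2]<zh)&(W[...,1]<-.34)]
    if len(P)>20:print(nm,zl,len(P),np.median(P[:,2]),cv2.minAreaRect((P[:,:2]*1000).astype(np.float32)))
# gearbox shaft
Wx=(W[...,0]>.6)&(W[...,0]<.7)&(W[...,1]>-.33)&(W[...,1]<-.22)
for a,b in [(.053,.064),(.066,.08),(.09,.1)]:
    P=W[Wx&(W[...,2]>a)&(W[...,2]<b)]
    if len(P)>20: print('shaft',a,len(P),np.median(P[:,2]),cv2.minEnclosingCircle((P[:,:2]*1000).astype(np.float32)))
cv2.imwrite('pics/s4c.png',cv2.resize(cv2.imread('pics/s4.png')[150:290,200:400],None,fx=4,fy=4,interpolation=2))
E
```

```text
1 10.23 [ 0.5128 -0.4069  0.1012] [-0.4  0.6 -2.1] 0.0336
0.101 10.48 [ 0.5134 -0.4074  0.1013] [-0.3 -1.  -0.9] 0.034
0.0998 10.73 [ 0.5133 -0.4073  0.0998] [-0.6 -0.3 -1.7] 0.034
0.0988 10.98 [ 0.5134 -0.4073  0.0989] [ 0.   0.7 -0.5] 0.0338
open 11.94 [ 0.5133 -0.4073  0.0988] [ 0.2  0.2 -0.4] 0.0882
up 12.43 [ 0.5134 -0.4074  0.1501] [-0.4 -0.8 -0.1] 0.0876
x 12.63 [ 0.5128 -0.4069  0.1481] [ 0.2 -0.1  0.8] 0.0872
g 0.08 5211 0.08709823275399232 ((513.2943115234375, -409.9134216308594), (75.66287231445312, 39.9498176574707), 75.21497344970703)
g 0.1 1150 0.11226459159065359 ((513.7227783203125, -408.9853515625), (10.185881614685059, 33.61066436767578), 74.35517883300781)
g2 0.08 4533 0.08715060327393526 ((608.13330078125, -434.68328857421875), (75.02115631103516, 52.641265869140625), 76.02519226074219)
g2 0.1 1230 0.1121705858909355 ((601.5623168945312, -433.20025634765625), (10.815903663635254, 33.72367858886719), 75.84777069091797)
shaft 0.053 2033 0.0590458289476157 ((652.640869140625, -281.97540283203125), 29.621232986450195)
shaft 0.066 597 0.07380707608591848 ((651.0740966796875, -283.7049560546875), 12.927793502807617)
```

View pics/w4.png

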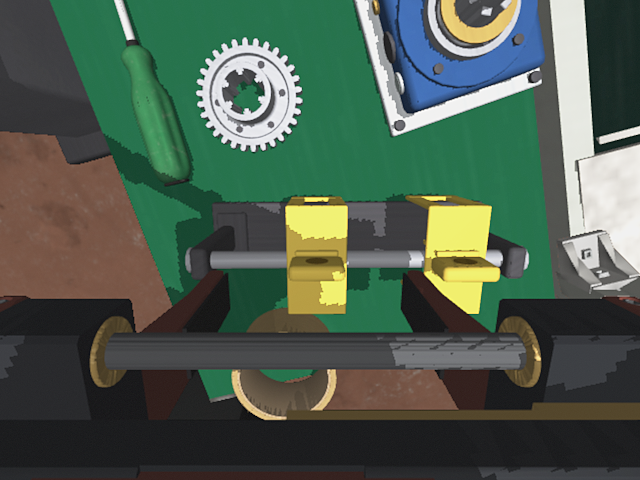

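View pics/s4c.png

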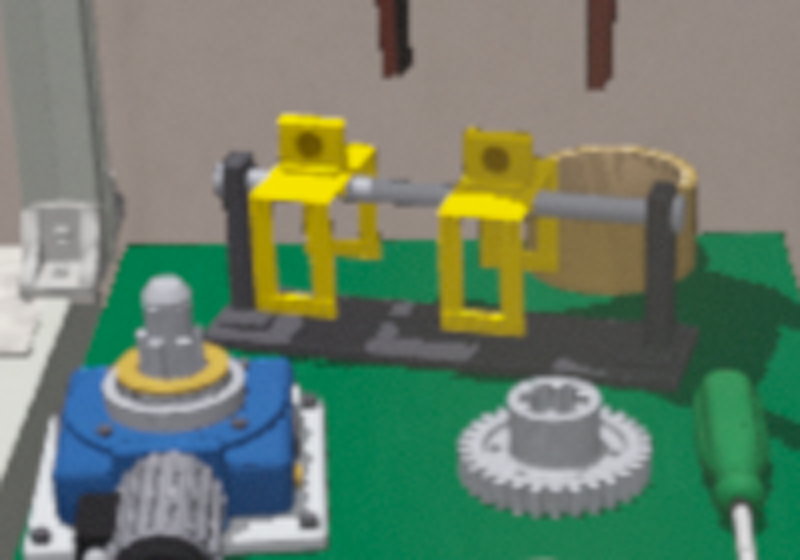

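Guard hangs with its bridge top at 0.087 m, the same height as guard_2, and the gripper is clear of it. Next I'll look down at the bare shaft.

```bash
cat > sh.py <<'E'
from m2 import *
np.seterr(invalid='ignore')
def proj(d,p):
    K=d['camera_matrix'];V=d['view'];c=np.asarray(p)@V[:3,:3].T+V[:3,3]
    return np.c_[K[0,0]*c[:,0]/-c[:,2]+K[0,2],K[1,1]*c[:,1]/c[:,2]+K[1,2]]
def shaft(d):
    W=world(d)
    Wx=(W[...,0]>.6)&(W[...,0]<.7)&(W[...,1]>-.33)&(W[...,1]<-.22)
    for a,b in [(.044,.055),(.056,.064),(.071,.079),(.080,.099)]:
        P=W[Wx&(W[...,2]>a)&(W[...,2]<b)]
        if len(P)>20: print('shaft',a,len(P),np.median(P[:,2]).round(4),np.round(cv2.minEnclosingCircle((P[:,:2]*1000).astype(np.float32))[0],1),cv2.minEnclosingCircle((P[:,:2]*1000).astype(np.float32))[1],'rng',P.min(0).round(4),P.max(0).round(4))
    hsv=cv2.cvtColor(d['frame'],cv2.COLOR_BGR2HSV)
    B=(hsv[...,0]>95)&(hsv[...,0]<125)&(hsv[...,1]>110)&Wx
    P=W[B&(W[...,2]>.035)&(W[...,2]<.046)]
    print('blue',len(P),cv2.minAreaRect((P[:,:2]*1000).astype(np.float32)))
def gear(d,x0=.42,x1=.56,y0=-.345,y1=-.23,zt=.036):
    W=world(d);hsv=cv2.cvtColor(d['frame'],cv2.COLOR_BGR2HSV)
    h=W[(hsv[...,1]<70)&(W[...,0]>x0)&(W[...,0]<x1)&(W[...,1]>y0)&(W[...,1]<y1)&(W[...,2]>zt-.005)&(W[...,2]<zt+.006)]
    (cx,cy),r=cv2.minEnclosingCircle((h[:,:2]*1000).astype(np.float32));th=np.arange(0,360,3)
    o=[]
    for r2 in (.0125,.0138):
        p=np.c_[cx/1000+r2*np.cos(np.radians(th)),cy/1000+r2*np.sin(np.radians(th)),np.full(len(th),zt)]
        uv=proj(d,p).astype(np.float32)
        g=cv2.remap(d['frame'].astype(np.float32),uv[:,0][None],uv[:,1][None],1)[0].mean(-1)
        o.append(np.degrees(np.angle(((g-g.mean())*np.exp(6j*np.radians(th))).sum()))/6%60)
    print('gear',cx,cy,r,'tooth',o)
E
python3 - <<'E'
from sh import *
move_l([.5133,-.4073,.19],speed=.25)
move_to([.652,-.2785,.20],quat(93.8)); hold(.15)
d=img('wrist','w5');np.savez('w50.npz',**{k:np.array(v) for k,v in d.items()});print(state()['time'],state()['ee_pos'])
shaft(d);gear(d)
cv2.imwrite('pics/w5c.png',cv2.resize(d['frame'][150:300,240:400],None,fx=5,fy=4,interpolation=2))
t=img('top');np.savez('t50.npz',**{k:np.array(v) for k,v in t.items()});
E
```

```text
14.5833 [ 0.65171048 -0.2789395   0.19997137]
shaft 0.044 1768 0.0512 [ 651.3 -268.4] 51.92755889892578 rng [ 0.6075 -0.3187  0.044 ] [ 0.6868 -0.22    0.0546]
shaft 0.056 1283 0.0592 [ 653.6 -278.3] 24.04957389831543 rng [ 0.6296 -0.3022  0.056 ] [ 0.6773 -0.2545  0.0637]
shaft 0.071 177 0.0751 [ 653.4 -278.3] 14.010889053344727 rng [ 0.6395 -0.2919  0.0714] [ 0.6626 -0.2651  0.0787]
shaft 0.08 557 0.0956 [ 653.5 -278.4] 10.23705768585205 rng [ 0.6434 -0.2882  0.0801] [ 0.6633 -0.2686  0.0989]
blue 6416 ((652.468994140625, -274.4351806640625), (96.4818115234375, 105.60227966308594), 3.80776309967041)
gear 491.6627197265625 -285.49163818359375 20.038143157958984 tooth [np.float64(23.119514646384058), np.float64(22.740807230866448)]
```

View pics/w5c.png

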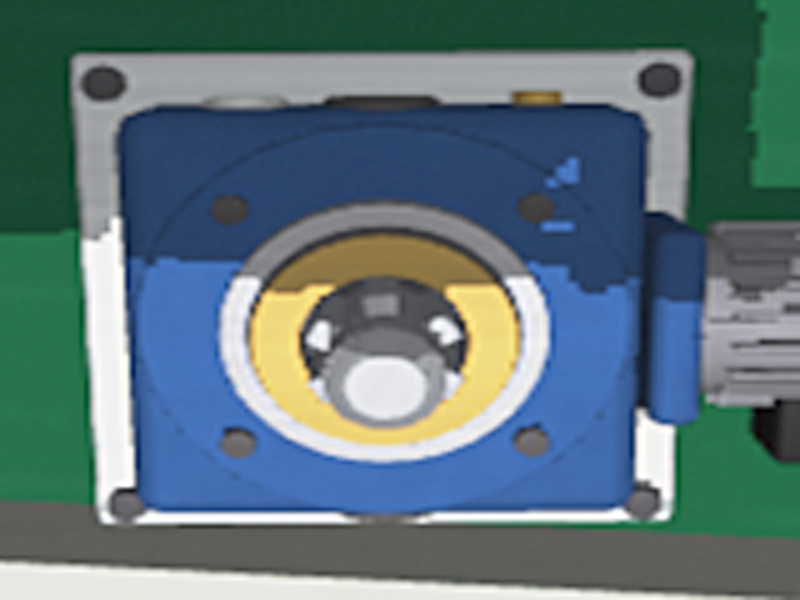

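The shaft is at (0.6535,-0.2784) with the gearbox yawed 3.8°. The gear is at (0.4915,-0.2855) with its grooves at 53° (mod 60), so it needs a +10.8° turn. Gripping it now with the jaws at 81.2°.

```bash
python3 - <<'E'
from sh import *
def st(t):
    s=state();print(t,round(s['time'],2),np.round(s['ee_pos'],4),np.round(s['ft_force'],1),round(s['finger_gap'],4))
q=quat(81.2);g=[.4915,-.2855]
move_to([*g,.12],q);st('above')
move_l([*g,.05],speed=.15)
move_l([*g,.0235],speed=.05);st('down')
close();st('closed')
move_l([*g,.15],speed=.15);st('up');hold(.1);st('h')
d=img('wrist','w6');np.savez('w60.npz',**{k:np.array(v) for k,v in d.items()})
E
```

```text
above 15.38 [ 0.4923 -0.2858  0.1212] [ 0.2 -0.3 -0.1] 0.0883
down 16.68 [ 0.4915 -0.2855  0.0234] [-0.2 -0.4  0.1] 0.0878
closed 17.49 [ 0.4915 -0.2854  0.0235] [0.2 1.2 0.3] 0.0395
up 18.48 [ 0.4909 -0.2851  0.1483] [-0.6  0.2 -5.6] 0.0393
h 18.58 [ 0.4909 -0.2851  0.1481] [-0.2 -0.7 -5.1] 0.0393
```

View pics/w6.png

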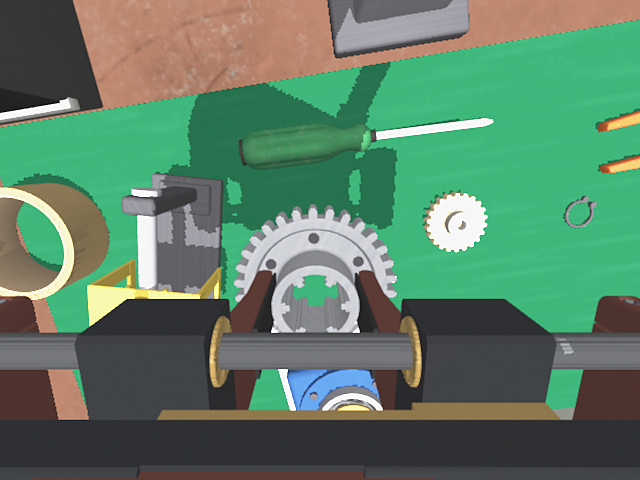

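The gear is held with the hub centred between the fingers at (315,303) and the bore visible. I'll measure its pose in the hand.

```bash
python3 - <<'E'
from sh import *
d=load('w6');W=world(d)
# hub/rim heights
for a,b in [(.12,.135),(.135,.145),(.156,.166)]:
    P=W[(W[...,2]>a)&(W[...,2]<b)&(np.hypot(W[...,0]-.491,W[...,1]+.285)<.05)]
    print(a,len(P),np.median(P[:,2]) if len(P) else '')
v,u=np.nonzero((abs(W[...,2]-.1606)<.004)&(np.hypot(W[...,0]-.491,W[...,1]+.285)<.03)&(np.mgrid[0:480,0:640][0]<335))
P=W[v,u];print(np.median(P[:,2]),P.min(0),P.max(0),cv2.minEnclosingCircle((P[:,:2]*1000).astype(np.float32)))
zt=np.median(P[:,2])
hsv=cv2.cvtColor(d['frame'],cv2.COLOR_BGR2HSV)
for cx,cy in [(.4909,-.2851)]:
  for r2 in (.0125,.0138):
    th=np.arange(0,360,3);p=np.c_[cx+r2*np.cos(np.radians(th)),cy+r2*np.sin(np.radians(th)),np.full(len(th),zt)]
    uv=proj(d,p).astype(np.float32);g=cv2.remap(d['frame'].astype(np.float32),uv[:,0][None],uv[:,1][None],1)[0].mean(-1)
    print(np.degrees(np.angle(((g-g.mean())*np.exp(6j*np.radians(th))).sum()))/6%60)
cv2.imwrite('pics/w6c.png',cv2.resize(d['frame'][230:350,230:400],None,fx=4.7,fy=4.7,interpolation=2))
E
```

```text
0.12 2399 0.13408115687369443
0.135 6322 0.138447784247557
0.156 3231 0.160556573693858
0.16055543009452508 [ 0.47018075 -0.31083444  0.1566059 ] [ 0.50543294 -0.25589961  0.16458053] ((482.3235168457031, -283.7008972167969), 27.884183883666992)
23.56274394855467
24.098740642360095
```

View pics/w6c.png

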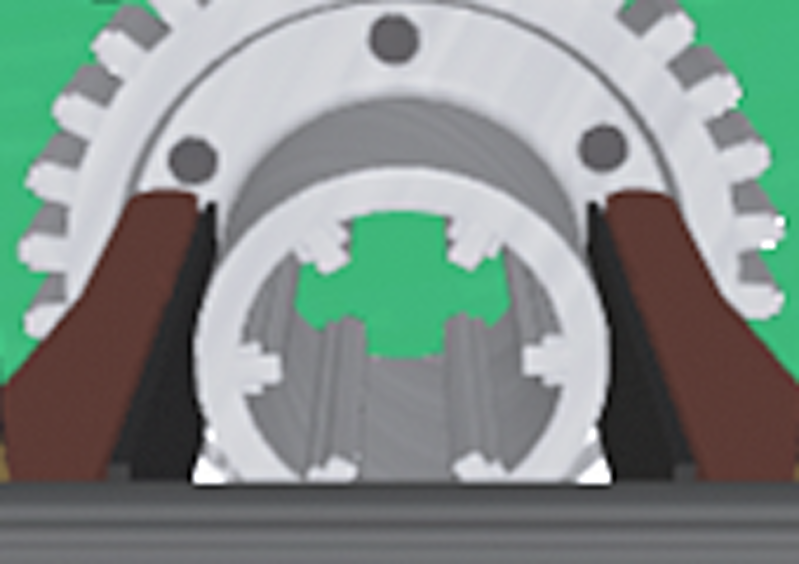

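```bash
python3 - <<'E'
from sh import *
def st(t):
    s=state();print(t,round(s['time'],2),np.round(s['ee_pos'],4),np.round(s['ft_force'],1),np.round(s['moment'],2),round(s['finger_gap'],4))
p=[.6535,-.2784];q=quat(91.8)
move_to([*p,.155],q);st('over')
move_l([*p,.13],speed=.1,orientation=q);hold(.2);st('130')
for z in (.118,.110,.104,.1005):
    move_l([*p,z],speed=.05);st(z)
    f=state()['ft_force']
    if f[2]>8 or np.hypot(f[0],f[1])>12: print('stop');break
else:
    for z in (.098,.096,.094,.091,.088):
        move_l([*p,z],speed=.03);st(z)
        f=state()['ft_force']
        if f[2]>8 or np.hypot(f[0],f[1])>12: print('stop');break
d=img('wrist','w7');img('side','s7')
cv2.imwrite('pics/s7c.png',cv2.resize(cv2.imread('pics/s7.png')[130:290,180:380],None,fx=3.7,fy=3.7,interpolation=2))
E
```

```text
over 19.32 [ 0.6533 -0.2782  0.1535] [ 0.4 -0.4 -5.1] [ 0.06  0.   -0.02] 0.0396
130 19.93 [ 0.6537 -0.2787  0.1312] [-0.1 -0.1 -5.1] [-0.02 -0.02 -0.  ] 0.0393
0.118 20.32 [ 0.6531 -0.2782  0.1169] [-0.2  0.1 -5.5] [ 0.   -0.03 -0.06] 0.0395
0.11 20.62 [ 0.6532 -0.2782  0.1092] [ 0.2  0.  -5. ] [ 0.04  0.04 -0.01] 0.0393
0.104 20.89 [ 0.6532 -0.2783  0.1033] [-0.4 -0.7 -5.1] [ 0.03  0.05 -0.03] 0.0395
0.1005 21.14 [ 0.6534 -0.2783  0.1001] [-0.6  0.6 -6.5] [ 0.    0.02 -0.02] 0.0397
0.098 21.39 [ 0.6534 -0.2783  0.0977] [ 0.9 -1.  -4.7] [ 0.02 -0.08 -0.  ] 0.0395
0.096 21.64 [ 0.6534 -0.2784  0.0957] [-1.1 -0.4 -4.6] [ 0.04  0.01 -0.03] 0.0399
0.094 21.89 [ 0.6534 -0.2783  0.0937] [-0.9  0.5 -5.2] [-0.01 -0.01  0.  ] 0.04
0.091 22.14 [ 0.6533 -0.2783  0.0905] [-0.   0.2 -4.9] [-0.02  0.01  0.05] 0.0396
0.088 22.39 [ 0.6533 -0.2783  0.0876] [-0.9  0.1 -4.9] [ 0.02  0.02 -0.01] 0.0397
```

View pics/s7c.png

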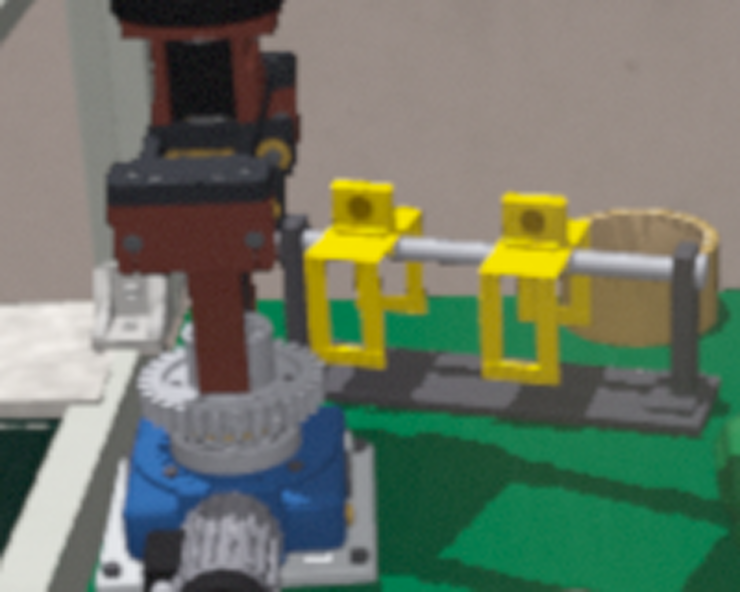

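The splines meshed without any contact force, and the gear's underside is about 12 mm above the rim. Now I'll press it against the spring.

```bash
python3 - <<'E'
from sh import *
def st(t):
    s=state();print(t,round(s['time'],2),np.round(s['ee_pos'],4),np.round(s['ft_force'],1),np.round(s['moment'],2),round(s['finger_gap'],4))
p=[.6535,-.2784]
z=.088
for z in (.085,.083,.081,.079,.0775,.0765,.0757,.075,.0743,.0736,.0729,.0722,.0715):
    move_l([*p,z],speed=.03);st(z)
    f=state()['ft_force']
    if f[2]>26 or np.hypot(f[0],f[1])>15: print('stop');break
hold(.4);st('hold')
d=img('wrist','w8');np.savez('w80.npz',**{k:np.array(v) for k,v in d.items()});e=img('side','s8');np.savez('s80.npz',**{k:np.array(v) for k,v in e.items()})
for n,d in(('w',d),('s',e)):
    W=world(d);r=np.hypot(W[...,0]-.6535,W[...,1]+.2784)
    for a,b,lo,hi in [(.06,.072,.030,.041),(.08,.094,.014,.021)]:
        P=W[(r>lo)&(r<hi)&(W[...,2]>a)&(W[...,2]<b)]
        if len(P)>20: print(n,a,len(P),np.percentile(P[:,2],[10,50,90]).round(4))
cv2.imwrite('pics/s8c.png',cv2.resize(e['frame'][130:290,180:380],None,fx=3.7,fy=3.7,interpolation=2))
E
```

```text
0.085 22.74 [ 0.6533 -0.2783  0.0845] [-0.5 -0.  -4.8] [-0.01 -0.04 -0.  ] 0.0397
0.083 22.99 [ 0.6534 -0.2784  0.0828] [ 0.3 -0.3 -4.6] [ 0.03  0.04 -0.03] 0.0393
0.081 23.24 [ 0.6538 -0.2785  0.0825] [-0.9  0.8  1.7] [ 0.24  0.45 -0.01] 0.0399
0.079 23.49 [ 0.6538 -0.2785  0.0804] [-2.2  0.7  5.5] [0.35 0.6  0.  ] 0.0398
0.0775 23.74 [ 0.6538 -0.2785  0.0793] [-3.6  2.5  6.1] [ 0.41  0.67 -0.02] 0.0395
0.0765 23.99 [ 0.6539 -0.2785  0.0786] [-4.   2.6  8.4] [0.47 0.78 0.01] 0.0394
0.0757 24.24 [ 0.6539 -0.2785  0.0781] [-5.1  2.2  8.5] [ 0.47  0.82 -0.02] 0.0396
0.075 24.49 [ 0.6539 -0.2785  0.0776] [-4.4  0.7  9.2] [0.54 0.84 0.05] 0.0395
0.0743 24.74 [ 0.6539 -0.2785  0.0771] [-4.6  3.   9.2] [0.56 0.93 0.03] 0.0397
0.0736 24.99 [ 0.6539 -0.2785  0.0766] [-6.2  3.4  9.7] [0.63 1.02 0.01] 0.0396
0.0729 25.24 [ 0.6539 -0.2786  0.0761] [-5.5  3.8 10.5] [0.56 1.05 0.05] 0.0397
0.0722 25.49 [ 0.6539 -0.2785  0.0756] [-6.2  3.6 11.4] [0.7  1.15 0.04] 0.0396
0.0715 25.74 [ 0.6539 -0.2786  0.0756] [-6.6  2.9 13.7] [ 0.71  1.26 -0.01] 0.0396
hold 26.14 [ 0.6539 -0.2785  0.0756] [-7.   3.6 14.8] [0.76 1.24 0.01] 0.0396
w 0.06 4216 [0.0633 0.066  0.0669]
w 0.08 2696 [0.0832 0.0879 0.0889]
s 0.06 315 [0.0619 0.0642 0.0663]
s 0.08 54 [0.0827 0.0867 0.0882]
```

View pics/s8c.png

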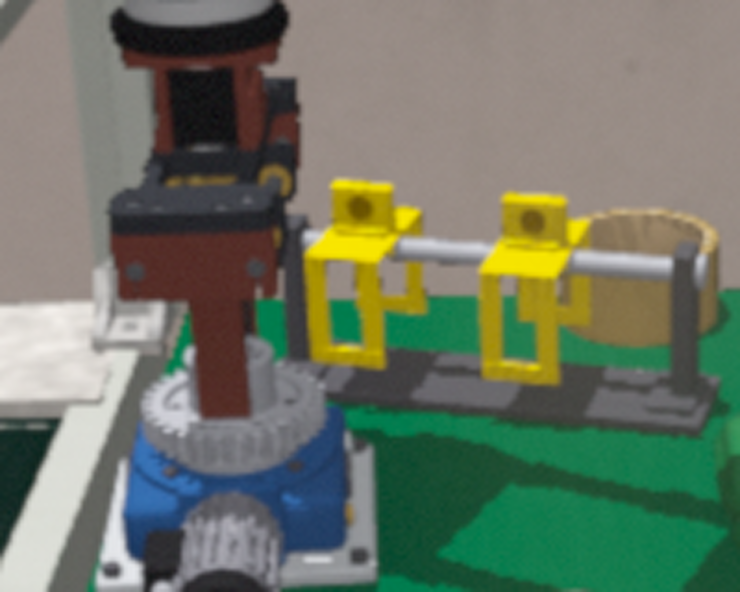

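View pics/w8.png

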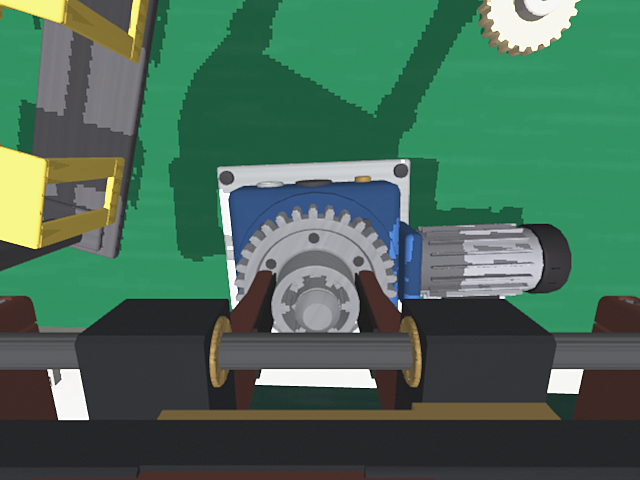

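```bash
python3 - <<'E'
from sh import *
def st(t):
    s=state();print(t,round(s['time'],2),np.round(s['ee_pos'],4),np.round(s['ft_force'],1),np.round(s['moment'],2),round(s['finger_gap'],4),'|dq|',abs(s['dq']).max().round(4))
    from scipy.spatial.transform import Rotation as R
    w,x,y,z=s['ee_rot'];print(' tilt',np.arccos(-R.from_quat([x,y,z,w]).as_matrix()[2,2]).round(4))
for z in (.0705,.0695): move_l([.6535,-.2784,z],speed=.03);st(z)
hold(.5);st('hold')
d=img('wrist');W=world(d);r=np.hypot(W[...,0]-.6535,W[...,1]+.2784)
P=W[(r>.031)&(r<.038)&(W[...,2]>.063)&(W[...,2]<.069)]
A=np.c_[P[:,:2]-[.6535,-.2784],np.ones(len(P))];c=np.linalg.lstsq(A,P[:,2],rcond=None)[0];print('rim plane slope/height',c.round(4),len(P))
d=img('top');W=world(d);hsv=cv2.cvtColor(d['frame'],cv2.COLOR_BGR2HSV);M=cv2.inRange(hsv,(20,90,60),(38,255,255))
P=W[(M>0)&(W[...,0]>.46)&(W[...,0]<.56)&(W[...,2]>.075)&(W[...,2]<.093)&(W[...,1]<-.34)]
print('guard',len(P),np.median(P[:,2]) if len(P) else '',cv2.minAreaRect((P[:,:2]*1000).astype(np.float32)) if len(P) else '');st('end')
E
```

```text
0.0705 26.49 [ 0.6539 -0.2785  0.0755] [-8.5  3.4 16.5] [0.8  1.6  0.01] 0.0392 |dq| 0.002
 tilt 0.0035
0.0695 26.74 [ 0.6539 -0.2786  0.0755] [-10.9   5.4  19.7] [1.06 1.83 0.08] 0.0393 |dq| 0.0022
 tilt 0.0041
hold 27.24 [ 0.654  -0.2786  0.0755] [-10.2   4.8  19.2] [1.1  1.82 0.03] 0.0395 |dq| 0.0016
 tilt 0.0042
rim plane slope/height [-0.0059  0.0013  0.0659] 2752
guard 922 0.08547958842572195 ((511.6943664550781, -407.9809265136719), (75.00562286376953, 40.45249938964844), 75.52867889404297)
end 27.34 [ 0.6539 -0.2786  0.0755] [-9.9  4.6 20.5] [1.1  1.89 0.02] 0.0396 |dq| 0.0011
 tilt 0.0041
```

The gear is against the stop: its rim plane reads 0.0659 m (nominal 0.066), it is level and at rest, and about 25 N is pressing on it. I'm handing in.

```bash
python3 -c "
from bench import *
job_done()
s=state();print(s['time'],s['ee_pos'],s['ft_force'],s['finger_gap'])"
```

```text
the job is handed in; nothing more can be done
the job is handed in; nothing more can be done
```

The guard is hanging on the return rail and the gear is pressed home. I handed the job in at about 27 s on the robot clock; no verdict is reported.

**Guard:** I gripped the pull tab by its ends so the gripper body stayed clear of the shelf behind the gearbox. The guard hangs astride the bar about 24 mm on the near side of its middle. The wrist camera put its bridge top at 0.087 m, the same height as guard_2.

**Gear:** I turned it about 10.6° and it slid over the splines with no contact force. I then pressed it until it stopped. With the gripper still holding it, the last checks before hand-in were:

| Check | Reading | Expected or limit |
|---|---|---|
| Rim top height | 0.0659 m | 0.066 m when home |
| Gear face slope | about 0.006 rad | under 0.06 rad |
| Downward push on the gear | about 25 N | spring is 17 N fully pressed |
| Gripper position against the measured shaft axis | within about 0.5 mm | gear axis within 3 mm |
| Arm | at rest | at rest |

**Disagreements and gaps:**
- The top and side cameras differed by 2–4 mm, so I relied on the wrist camera. In the last check the top camera read the guard's bridge 1.6 mm low, the same offset as before.
- There was about 11 N of sideways force and 2 N m of moment at the wrist while pressing. I left it, since the gear was level and steady.
- I did not re-measure the loose bystanders at the end. The arm met no unexpected contact, and guard_2 and the plastic gear looked undisturbed in the later pictures.

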